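# Switch off the warming plate by feel and close its shutter

## Robot

A 6-joint arm with a two-finger parallel gripper is mounted at the origin on the work surface. World frame = base frame: x ahead of the robot, y to its left, z up, the work surface at z = 0. Lengths are in mm, angles in degrees, forces in N, time in s.
With the tool pointing down it reaches from about 300 to 850 mm from the base axis. Payload 4.2 kg.
Tool frame: the origin (TCP) lies midway between the tips of the shut fingers; the grasp point (between the pads) lies 19 mm behind it; z points along the fingers, y is the line along which they close (so a half turn about z gives the same grasp; the last joint's range is limited). The gripper opens to 91 mm and grips with 3 to 60 N. Pads are 32 mm wide; open, the fingers measure 118 mm over their backs; the gripper's body (76 mm by 178 mm) begins 60 mm behind the grasp point.
Start: joints at [-1.146, 18.312, 89.639, -0, 72.044, -1.146], TCP at [575.016, 0, 213.976] pointing down, gripper open.
Joint ranges: [-177.97, 177.97], [-48.28, 115.42], [12.27, 149.76], [-77.06, 257.06], [2.81, 150.46], [-146.56, 146.56]. Speed limits (degrees/s): [147.25, 147.25, 180, 180, 180, 180].

## Interface

Orientations are given as [roll, pitch, yaw] about the fixed x, y, z axes, in that order (R = Rz(yaw) Ry(pitch) Rx(roll)).
In Python, from workcell import env gives the robot as it stands.
- The arm moves only by the shell command python3 -m jog 'ROWS' [FORCE]. ROWS is a JSON object of lists of equal length, an entry for each row: "jaw": the finger opening in mm, from 0 to 91.2; "slide": the shift along the tool's x, y, z in units of 30 mm (1.0 is 30 mm), a list of three; "spin": the turn about the tool's z in units of 8 degrees (1.0 is 8 degrees). In form: {"jaw": [jaw, ...], "slide": [[dx, dy, dz], ...], "spin": [spin, ...]}. A call has 1 to 10 rows; each row shifts and turns the commanded pose from where the row before left it, along the tool's axes as they then stand; what a row does not reach is not made up. A row lasts 1/10 s, in which the tool goes at most 50 mm and 8.59 degrees, less where a joint would pass 70% of its speed; a pose out of reach is approached as far as the arm can. A call is refused whole if a number of a shift passes 1 or a number of a turn 1, either way. A call with a gripper value outside its range is refused whole. The fingers move at their own pace and stop on an object; FORCE is the grip in N (left out, the last holds). Time passes only in rows, so rows that do not move let the fingers close. It gives the time, the measured TCP pose, the force, the opening and the grip force at its end, in the units of the state.
- env.state(): the state, without advancing time (a new reading comes with each control period).
- env.grab_frame(name): name is "scene" or "side" or "wrist"; returns the picture (480x640x3 uint8, red, green, blue); there is no depth.
- env.camera_model(name): a dict with "fx", "fy", "cx", "cy" (pixels), "D" ([k1, k2, p1, p2, k3] as OpenCV has them; the pictures are not rectified), "camera_from_world" (4x4, takes a point from world to camera coordinates). Camera axes: x right, y up, looking along -z (the intrinsics and any distortion apply to the point x, -y, -z); pixel columns grow to the right and rows downward; lengths in mm; the calibration is good to about 2 mm. A picture is of the moment at which its call begins: read the wrist's pose just before it. camera_model takes no time and is no camera call; for the wrist camera it gives the pose at the moment of the call.
- env.job_done(): hands the job in; it is judged then, once.
The state is a dict: "time_s": time; "qpos": joint angles; "qvel": joint speeds; "effort": joint torques, N m; "ee_pos": TCP position; "ee_rot": TCP orientation; "force": force on the tool from outside, world axes, zero at the start; "torque": the same for the moment, N m; "gripper_width": finger opening in mm; "gripper_force": force on a finger pad.
Only numpy, scipy, OpenCV 4.12 (cv2) and the standard library are available. Lean on these libraries where they do the work, as an engineer would, in place of code of your own. Each camera call takes 0.05 s, during which the arm holds its last target. There are 200 camera calls.

## Task

The bench is about to be washed down: make sure that all three push-lock switches on the warming plate's control box are off, then pull the shutter fully shut over them. Each full press clicks a switch over, and the rubber boots look the same on or off, so feel each one lightly first and click only what is locked in; never press a switch with more than 25 N (a firm thumb), and leave the other things on the bench and on the box where they stand.

Things in the scene. Friction and masses are not known exactly. Their poses are not given: they have to be found in the camera images.
- panel: white control box of a warming plate, fixed; 240 mm along its x, 250 along its y, 70 high. Origin: centre of its underside; its front (-x) faces the robot. Three alike switches stand on its top in a row along its y, 35 mm in front of its centre, at y = -65, 0, +65 mm. Rails at y = +-108 mm (96 mm above the bench) carry the shutter
- switch_a: push-lock switch at one of the three places (drawn anew): steel bezel 38 mm wide, 4 mm high on the box's top; origin under its centre. A full press of its boot (12 to 14 mm down from rest, about 8 N, then a rubber bumper of 2.5 N/mm) and release clicks it off-to-on or on-to-off; under 10 mm clicks nothing. Press at 30 mm/s or slower
- switch_a_top (a point): top centre at rest of its black rubber boot (26 mm wide, 22 mm above the box's top, the same on or off). Pressed, the boot gives softly: 0.5 N, + 0.15 N/mm. Off: after 1.5 mm it meets the sprung plunger, + 4 N at once. On (locked in): soft for about 7 mm, under 2 N, then the plunger, which yields only at + 5 N and more, up to the full press
- catch_a: the catch hidden in the box inside switch_a, always at that switch's origin, so its place tells nothing. It carries the locked plunger's spring load (about 5 N) while the switch is on, nothing when off
- switch_b: push-lock switch at one of the three places (drawn anew): steel bezel 38 mm wide, 4 mm high on the box's top; origin under its centre. A full press of its boot (12 to 14 mm down from rest, about 8 N, then a rubber bumper of 2.5 N/mm) and release clicks it off-to-on or on-to-off; under 10 mm clicks nothing. Press at 30 mm/s or slower
- switch_b_top (a point): top centre at rest of its black rubber boot (26 mm wide, 22 mm above the box's top, the same on or off). Pressed, the boot gives softly: 0.5 N, + 0.15 N/mm. Off: after 1.5 mm it meets the sprung plunger, + 4 N at once. On (locked in): soft for about 7 mm, under 2 N, then the plunger, which yields only at + 5 N and more, up to the full press
- catch_b: the catch hidden in the box inside switch_b, always at that switch's origin, so its place tells nothing. It carries the locked plunger's spring load (about 5 N) while the switch is on, nothing when off
- switch_c: push-lock switch at one of the three places (drawn anew): steel bezel 38 mm wide, 4 mm high on the box's top; origin under its centre. A full press of its boot (12 to 14 mm down from rest, about 8 N, then a rubber bumper of 2.5 N/mm) and release clicks it off-to-on or on-to-off; under 10 mm clicks nothing. Press at 30 mm/s or slower
- switch_c_top (a point): top centre at rest of its black rubber boot (26 mm wide, 22 mm above the box's top, the same on or off). Pressed, the boot gives softly: 0.5 N, + 0.15 N/mm. Off: after 1.5 mm it meets the sprung plunger, + 4 N at once. On (locked in): soft for about 7 mm, under 2 N, then the plunger, which yields only at + 5 N and more, up to the full press
- catch_c: the catch hidden in the box inside switch_c, always at that switch's origin, so its place tells nothing. It carries the locked plunger's spring load (about 5 N) while the switch is on, nothing when off
- shutter (a joint): travel of the steel shutter (96 x 200 x 4 mm) that slides on the rails towards the box's front (its -x), over the switches: 0 = open, behind them; 0.085 m = fully shut on its stop. Starts up to 12 mm from open; friction about 3 N. Underside 5 mm above the boots, top 101 mm above the bench
- shutter_handle (a point): centre of the top edge of the shutter's black upright handle, on the shutter's front edge: 10 mm thick along the box's x, 80 mm long along its y, its top 132 mm above the bench, 31 mm above the shutter; moves with the shutter, axes parallel to the box's
- nozzle: steel piping nozzle, a cone 26 mm across and 38 mm high, standing on the box's front ledge near its +y end; bystander, leave alone. Origin: centre of its underside
- cutter: steel ring cutter, 34 mm across, 26 mm high, standing on the box's front ledge near its -y end; bystander, leave alone. Origin: centre of its underside
- palette_knife: palette knife with black handle, 280 mm long, lying on the bench to the left; bystander, leave alone. Origin: centre of its underside
- rolling_pin: wooden rolling pin, 380 mm long, 44 mm thick, lying on the bench to the right; bystander, leave alone. Origin: centre of its underside
- jar: lidded glass jar, 66 mm across, 90 mm high; bystander, leave alone. Origin: centre of its underside
- bowl: steel bowl, 120 mm across, 55 mm high; bystander, leave alone. Origin: centre of its underside
- disc_tray: shallow aluminium tray, 140 x 100 x 20 mm; bystander, leave alone. Origin: centre of its underside

How it is judged (in metres and radians):
On the way, in this order (a step that is already met when the one before it is completed fails the run):
1. all three switches are off and let go (contact force between switch_a and catch_a below 1 N and contact force between switch_b and catch_b below 1 N and contact force between switch_c and catch_c below 1 N and contact force between the fingers and switch_a below 0.2 N and contact force between the fingers and switch_b below 0.2 N and contact force between the fingers and switch_c below 0.2 N), for 0.3 s.
2. the shutter is fully shut (value of joint shutter above 0.08 m), for 0.2 s.
At the end, for the whole second after the job is handed in: all three switches off (under 1 N on each catch) and the shutter shut to within 5 mm of its stop (joint above 0.080 m) and at rest (contact force between switch_a and catch_a below 1 N and contact force between switch_b and catch_b below 1 N and contact force between switch_c and catch_c below 1 N and value of joint shutter above 0.08 m and velocity of joint shutter between -0.01 and 0.01 m/s); the robot touches nothing.
It fails at once if a switch is pressed with more than 25 N (contact force between the fingers and switch_a above 25 N or contact force between the fingers and switch_b above 25 N or contact force between the fingers and switch_c above 25 N).
It fails at once if a bystander is shifted by more than 30 mm (distance of any of nozzle, cutter, palette_knife, rolling_pin, jar, bowl, disc_tray from where it was at the start of the episode above 0.03 m).
It also fails if it takes over 61 s, if anything falls off the work surface, if the arm or the gripper's body presses on something with over 40 N, if the wrist force passes 120 N, or if a joint passes its speed limit or range.

## Working session

There is one attempt and no reset: what is moved stays moved. The work goes in short steps, Python scripts to look and compute and a shell command to move; the robot and the scene stay as the last step left them, time stands still between calls to the robot, and variables do not carry over. Pictures are saved under pics/ and viewed, at most 10 in all, crops included, and the job is handed in when it is done.

```bash
mkdir -p pics; python3 - <<'E'
from workcell import env
import cv2
print(env.state())
for n in ("scene","wrist"):
    m=env.camera_model(n); print(n,m)
    cv2.imwrite(f"pics/{n}0.png",env.grab_frame(n)[:,:,::-1])
E
```

```text
{'time_s': 0.0, 'qpos': array([-1.14618657e+00,  1.83497434e+01,  8.97064706e+01, -9.60556209e-04,
        7.20427515e+01, -1.14777489e+00]), 'qvel': array([-0.02216616,  0.05315594,  0.13867258,  0.07798014, -0.10313536,
        0.04954127]), 'effort': array([-5.01459035e-04, -4.12465632e+01, -2.31973493e+01,  7.28826877e-02,
        4.58198413e-02, -1.41870069e-04]), 'ee_pos': array([5.74496909e+02, 2.75857416e-03, 2.13138860e+02]), 'ee_rot': array([-1.79901036e+02, -1.06931949e-03,  9.00018843e+01]), 'force': array([-0.10996857, -0.08895134, -0.06535319]), 'torque': array([ 0.06807765, -0.01714364, -0.00805363]), 'gripper_force': 0.0, 'gripper_width': 91.32329351770659}
scene {'fx': 610.4372877914811, 'fy': 610.4372877914811, 'cx': 331.4104820528978, 'cy': 237.67957495430846, 'D': array([0.01102156, 0.        , 0.        , 0.        , 0.        ]), 'camera_from_world': array([[ 8.74896225e-01,  4.83932176e-01, -1.91375455e-02,
        -4.57344145e+02],
       [-2.89758985e-01,  5.54697000e-01,  7.79968569e-01,
         1.09298992e+01],
       [ 3.88067426e-01, -6.76846281e-01,  6.25526007e-01,
        -1.93297788e+03],
       [ 0.00000000e+00,  0.00000000e+00,  0.00000000e+00,
         1.00000000e+00]])}
wrist {'fx': 359.8413795349824, 'fy': 359.8413795349824, 'cx': 324.269078315821, 'cy': 242.02390070972905, 'D': array([-0.06950971,  0.        ,  0.        ,  0.        ,  0.        ]), 'camera_from_world': array([[ 9.99998794e-01, -4.15695254e-04, -1.49632801e-03,
        -5.74971620e+02],
       [ 2.77345061e-06,  9.63986334e-01, -2.65951779e-01,
         3.01018082e+01],
       [ 1.55299465e-03,  2.65951454e-01,  9.63985172e-01,
        -3.90543700e+02],
       [ 0.00000000e+00,  0.00000000e+00,  0.00000000e+00,
         1.00000000e+00]])}
```

View pics/scene0.png

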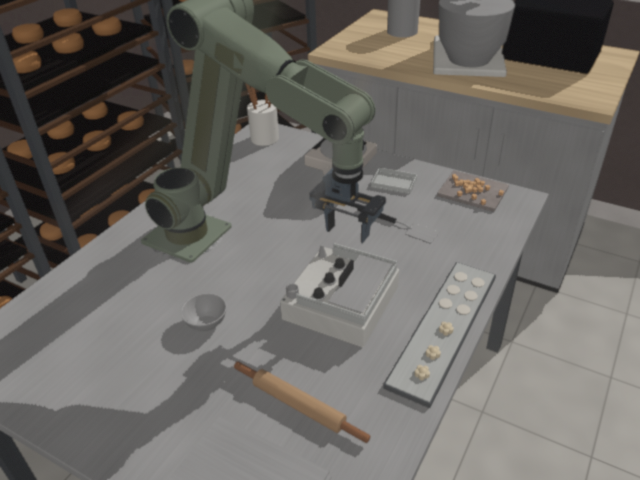

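View pics/wrist0.png

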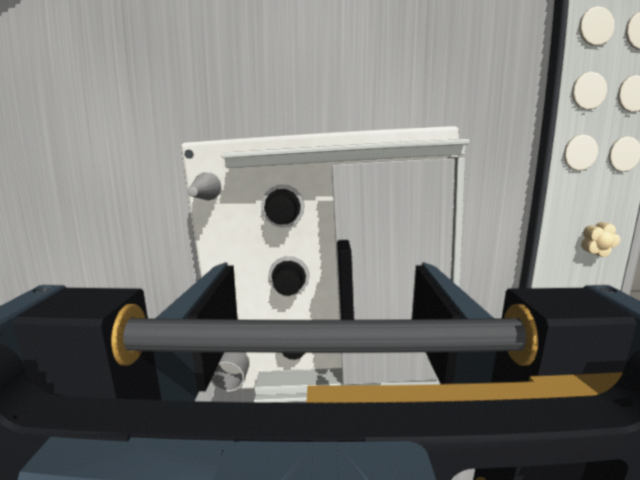

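The wrist picture shows boots at about (282,206), (289,276) and a third hidden near (292,350). The handle top is at x≈345, the nozzle at (205,186) and the cutter at (232,372). The scene picture shows the boots at about (339,263), (329,278) and (318,293).

```bash
cat > h.py <<'E'
import numpy as np, cv2
from workcell import env
def K(m): return np.array([[m["fx"],0,m["cx"]],[0,m["fy"],m["cy"]],[0,0,1]])
def ray(m,px,z):
    u=cv2.undistortPoints(np.array([[px]],float),K(m),m["D"])[0,0]
    T=m["camera_from_world"];R=T[:3,:3];c=-R.T@T[:3,3]
    d=R.T@np.array([u[0],-u[1],-1]); return c+d*(z-c[2])/d[2]
def proj(m,p):
    T=m["camera_from_world"];q=T[:3,:3]@np.array(p,float)+T[:3,3]
    return cv2.projectPoints(np.array([[q[0],-q[1],-q[2]]]),np.zeros(3),np.zeros(3),K(m),m["D"])[0][0,0]
E
python3 - <<'E'
from h import *
w=env.camera_model("wrist");s=env.camera_model("scene")
for p in [(282,206),(289,276)]: print("boot w",ray(w,p,88).round(1))
for p in [(339,263),(329,278),(318,293)]: print("boot s",ray(s,p,88).round(1))
for p in [(184,146),(458,127)]: print("box corner top",ray(w,p,70).round(1))
im=cv2.imread("pics/scene0.png");cv2.imwrite("pics/c.png",cv2.resize(im[225:350,265:415],None,fx=5,fy=4.8,interpolation=2))
im=cv2.imread("pics/wrist0.png");cv2.imwrite("pics/d.png",cv2.resize(im[120:420,170:480],None,fx=2,fy=2,interpolation=2))
E
```

```text
boot w [540.1  24.1  88. ]
boot w [544.2 -37.9  88. ]
boot s [540.9  13.7  88. ]
boot s [546.2 -52.3  88. ]
boot s [ 548.9 -115.9   88. ]
box corner top [455.2  73.3  70. ]
box corner top [688.1  88.8  70. ]
```

View pics/c.png

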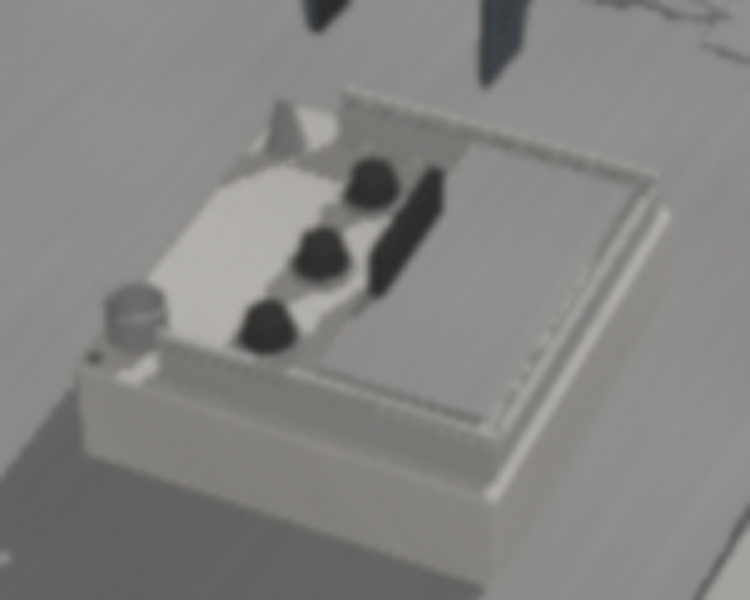

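View pics/d.png

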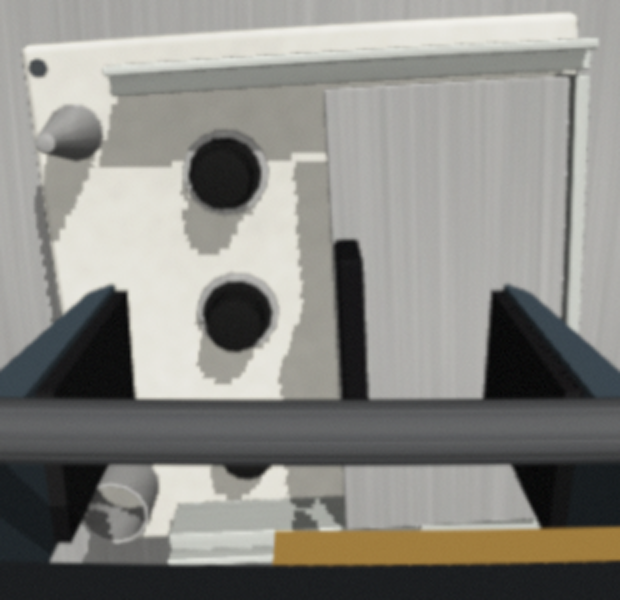

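Scene crop: boots whole and clear, with the box's front-right top corner at (282,301) and its back-right at (363,328.5). Wrist crop: front-left corner at (183.5,144), back-left at (457.5,127). The two cameras disagree by about 12 mm in y, so I fit the box pose jointly.

```bash
cat > fit.py <<'E'
from h import *
from scipy.optimize import least_squares
w=env.camera_model("wrist");s=env.camera_model("scene")
W=[((183.5,143.5),(-120,125,70)),((457.5,127),(120,125,70)),((283,206),(-35,65,82)),((289,276.5),(-35,0,82))]
c=lambda u,v:(265+u/5,225+v/4.8)
S=[(c(82,362),(-120,-125,70)),(c(492,495),(120,-125,70)),(c(668,210),(120,125,70)),(c(488,585),(120,-125,0)),(c(88,452),(-120,-125,0)),(c(372,185),(-35,65,82)),(c(322,254),(-35,0,82)),(c(267,328),(-35,-65,82))]
def g(p,l):
    a=p[2];return [p[0]+l[0]*np.cos(a)-l[1]*np.sin(a),p[1]+l[0]*np.sin(a)+l[1]*np.cos(a),l[2]]
def res(p,sets): return np.concatenate([(proj(m,g(p,l))-px) for m,o in sets for px,l in o])
for n,sets in (("W",[(w,W)]),("S",[(s,S)]),("both",[(w,W),(s,S)])):
    r=least_squares(res,[575,-45,0.07],args=(sets,),loss="soft_l1")
    print(n,r.x[:2].round(1),np.degrees(r.x[2]).round(2));print(res(r.x,sets).reshape(-1,2).round(1).tolist())
E
python3 fit.py
```

```text
W [578.4 -41.6] 2.96
[[-3.3, -2.0], [4.9, -0.7], [-0.0, 1.8], [-0.0, 2.9]]
S [576.5 -40.7] 3.21
[[-2.2, 0.3], [0.3, 1.2], [1.1, -0.7], [0.7, 1.3], [-1.5, 0.2], [0.1, -1.0], [-0.1, -1.0], [0.0, -1.1]]
both [578.2 -41.5] 2.89
[[-3.5, -2.3], [4.8, -0.7], [-0.2, 1.6], [-0.4, 2.7], [-2.0, 0.4], [0.4, 1.7], [1.7, -0.1], [0.8, 1.8], [-1.3, 0.4], [0.7, -0.7], [0.3, -0.6], [0.3, -0.8]]
```

```bash
python3 -m jog '{"jaw":[0,0,0,0,0,0],"slide":[[0.4,-0.6,0],[0.35,-0.55,0],[0,0,0],[0,0,1],[0,0,1],[0,0,0]],"spin":[-0.38,0,0,0,0,0]}' 20; python3 - <<'E'
from h import *
s=env.state();print(s["ee_pos"],s["ee_rot"],s["gripper_width"])
w=env.camera_model("wrist")
cv2.imwrite("pics/w1.png",env.grab_frame("wrist")[:,:,::-1])
print(ray(w,(345,241),132))
cv2.imwrite("pics/side1.png",env.grab_frame("side")[:,:,::-1])
E
```

```text
time_s: 0.7
ee_pos: [537.6, 21.3, 150.3]
ee_rot: [-179.5, -0.0, 93.0]
force: [0.4, 0.4, 0.0]
gripper_width: 46.0
gripper_force: 0.0
[537.57468463  21.26186758 150.25463097] [-1.79524870e+02 -5.83798863e-05  9.30369064e+01] 46.000252811922714
[548.23733109  44.93567931 132.        ]
```

View pics/w1.png

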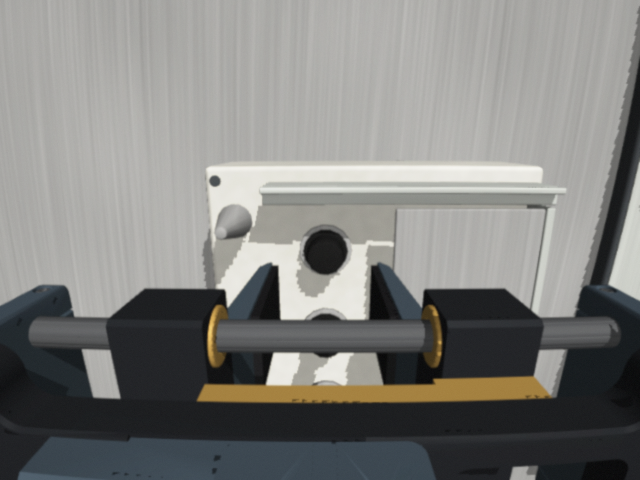

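View pics/side1.png

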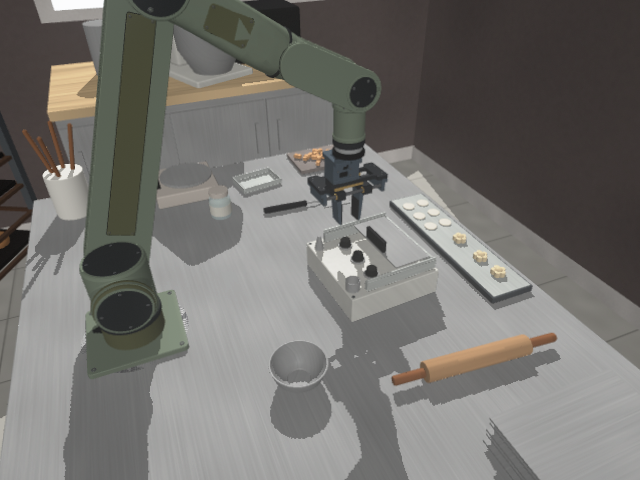

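The wrist view shows the nearest boot at (325.5,250), centred between the fingers in x. The box's edges are now square with the image, so 3° of yaw is right.

```bash
python3 - <<'E'
from h import *
w=env.camera_model("wrist");s=env.camera_model("side")
for z in (74,92): print(ray(w,(325.5,250),z).round(1), ray(w,(325.5,247),z).round(1))
p=env.state()["ee_pos"];print(p,"tcp px",proj(w,p))
for px in [(345,242),(357,256.5),(371,270.5)]: print("side",ray(s,px,84).round(1))
for px in [(366,229),(386,247)]: print("handle front top? side",ray(s,px,132).round(1))
print(proj(s,p))
E
```

```text
[542.2  20.9  74. ] [542.1  23.1  74. ]
[541.8  26.3  92. ] [541.7  28.4  92. ]
[540.50386373  21.37654773 154.04730656] tcp px [322.76013688 293.77699682]
side [535.6  17.4  84. ]
side [536.6 -49.7  84. ]
side [ 542.7 -111.8   84. ]
handle front top? side [577.8 -13.4 132. ]
handle front top? side [586.3 -99.5 132. ]
[346.63850086 217.91446954]
```

```bash
python3 -m jog '{"jaw":[0,0,0,0,0,0,0],"slide":[[0,0,0.7],[0,0,0.7],[0,0,0],[0,0,0],[0,0,0],[0,0,0],[0,0,0]],"spin":[0,0,0,0,0,0,0]}'; python3 -m jog '{"jaw":[0,0,0,0,0,0],"slide":[[0,0,0.2],[0,0,0.2],[0,0,0.1],[0,0,0.1],[0,0,0],[0,0,0]],"spin":[0,0,0,0,0,0]}'
```

```text
time_s: 1.5
ee_pos: [540.6, 21.6, 112.9]
ee_rot: [179.9, 0.0, 93.0]
force: [0.5, 0.2, 0.3]
gripper_width: 0.8
gripper_force: 0.0
time_s: 2.1
ee_pos: [540.0, 21.6, 93.9]
ee_rot: [-180.0, 0.0, 93.0]
force: [-0.2, -0.1, -0.3]
gripper_width: 0.4
gripper_force: 0.0
```

```bash
R='"spin":[0,0]}'; for i in 1; do python3 -m jog '{"jaw":[0,0,0],"slide":[[0,0,0.1],[0,0,0],[0,0,0]],"spin":[0,0,0]}'; python3 -m jog '{"jaw":[0,0,0],"slide":[[0,0,0.07],[0,0,0],[0,0,0]],"spin":[0,0,0]}';done
```

```text
time_s: 2.4
ee_pos: [540.2, 21.6, 91.1]
ee_rot: [180.0, 0.0, 93.0]
force: [-0.1, 0.5, 0.4]
gripper_width: 0.4
gripper_force: 0.2
time_s: 2.7
ee_pos: [540.3, 21.6, 89.4]
ee_rot: [179.9, 0.0, 93.0]
force: [0.2, 0.4, 5.5]
gripper_width: 0.5
gripper_force: 2.4
```

```bash
python3 -m jog '{"jaw":[0,0,0,0,0,0,0,0],"slide":[[0,0,-0.57],[-0.73,0,0],[-0.72,0,0],[-0.72,0,0],[0,0,0],[0,0,0.2],[0,0,0.2],[0,0,0]],"spin":[0,0,0,0,0,0,0,0]}'; python3 -m jog '{"jaw":[0,0,0,0],"slide":[[0,0,0.1],[0,0,0.07],[0,0,0],[0,0,0]],"spin":[0,0,0,0]}'
```

```text
time_s: 3.5
ee_pos: [542.4, -42.5, 92.6]
ee_rot: [-179.9, -0.0, 93.1]
force: [-0.0, -0.4, 0.3]
gripper_width: 0.3
gripper_force: 0.0
time_s: 3.9
ee_pos: [543.4, -43.2, 89.0]
ee_rot: [180.0, -0.0, 93.0]
force: [-1.0, 1.3, 1.2]
gripper_width: 0.4
gripper_force: 0.4
```

```bash
python3 -m jog '{"jaw":[0,0,0,0],"slide":[[0,0,0.06],[0,0,0],[0,0,0],[0,0,0]],"spin":[0,0,0,0]}'
```

```text
time_s: 4.3
ee_pos: [543.6, -43.4, 87.2]
ee_rot: [180.0, -0.0, 93.0]
force: [-0.3, 0.4, 1.1]
gripper_width: 0.7
gripper_force: 0.5
```

```bash
python3 -m jog '{"jaw":[0,0,0,0,0,0],"slide":[[0,0,0.07],[0,0,0.07],[0,0,0.07],[0,0,0.07],[0,0,0],[0,0,0]],"spin":[0,0,0,0,0,0]}'
```

```text
time_s: 4.9
ee_pos: [543.7, -43.4, 79.9]
ee_rot: [179.9, 0.0, 93.0]
force: [-2.4, 1.1, 9.1]
gripper_width: 0.3
gripper_force: 4.9
```

```bash
python3 -m jog '{"jaw":[0,0,0,0],"slide":[[0,0,0.05],[0,0,0.05],[0,0,0],[0,0,0]],"spin":[0,0,0,0]}'
```

```text
time_s: 5.3
ee_pos: [543.8, -43.4, 77.8]
ee_rot: [179.9, 0.0, 93.0]
force: [-3.6, 1.3, 15.5]
gripper_width: 0.3
gripper_force: 7.6
```

```bash
python3 -m jog '{"jaw":[0,0,0,0,0,0,0,0,0],"slide":[[0,0,-0.1],[0,0,-0.1],[0,0,-0.1],[0,0,-0.1],[0,0,-0.1],[0,0,-0.1],[0,0,-0.08],[0,0,0],[0,0,0]],"spin":[0,0,0,0,0,0,0,0,0]}';  python3 -m jog '{"jaw":[0,0,0,0,0],"slide":[[0,0,0.1],[0,0,0.07],[0,0,0.07],[0,0,0],[0,0,0]],"spin":[0,0,0,0,0]}'
```

```text
time_s: 6.2
ee_pos: [543.3, -43.4, 95.8]
ee_rot: [-180.0, -0.0, 93.0]
force: [0.2, 0.2, 0.1]
gripper_width: 0.6
gripper_force: 0.0
time_s: 6.7
ee_pos: [543.4, -43.4, 89.2]
ee_rot: [180.0, 0.0, 93.0]
force: [-1.2, -0.3, 5.6]
gripper_width: 0.7
gripper_force: 2.4
```

Now it is off. On to the third.

```bash
python3 -m jog '{"jaw":[0,0,0,0,0,0,0,0],"slide":[[0,0,-0.57],[-0.73,0,0],[-0.72,0,0],[-0.72,0,0],[0,0,0],[0,0,0.2],[0,0,0.2],[0,0,0]],"spin":[0,0,0,0,0,0,0,0]}'; python3 -m jog '{"jaw":[0,0,0,0],"slide":[[0,0,0.1],[0,0,0.07],[0,0,0],[0,0,0]],"spin":[0,0,0,0]}'
```

```text
time_s: 7.5
ee_pos: [546.0, -107.4, 92.6]
ee_rot: [-179.9, -0.1, 93.1]
force: [1.3, 0.2, -0.1]
gripper_width: 0.5
gripper_force: 0.0
time_s: 7.9
ee_pos: [547.0, -108.2, 89.0]
ee_rot: [180.0, -0.0, 93.1]
force: [-0.1, -0.5, 0.5]
gripper_width: 0.5
gripper_force: 0.4
```

```bash
python3 -m jog '{"jaw":[0,0,0,0],"slide":[[0,0,0.06],[0,0,0],[0,0,0],[0,0,0]],"spin":[0,0,0,0]}'
```

```text
time_s: 8.3
ee_pos: [547.0, -108.4, 87.2]
ee_rot: [180.0, 0.0, 93.0]
force: [0.3, 1.5, 1.3]
gripper_width: 0.9
gripper_force: 0.5
```

Locked in as well. I press it the same way, release and feel again.

```bash
python3 -m jog '{"jaw":[0,0,0,0,0,0,0,0],"slide":[[0,0,0.07],[0,0,0.07],[0,0,0.07],[0,0,0.07],[0,0,0.05],[0,0,0.05],[0,0,0],[0,0,0]],"spin":[0,0,0,0,0,0,0,0]}'
python3 -m jog '{"jaw":[0,0,0,0,0,0,0,0,0],"slide":[[0,0,-0.1],[0,0,-0.1],[0,0,-0.1],[0,0,-0.1],[0,0,-0.1],[0,0,-0.1],[0,0,-0.08],[0,0,0],[0,0,0]],"spin":[0,0,0,0,0,0,0,0,0]}';  python3 -m jog '{"jaw":[0,0,0,0,0],"slide":[[0,0,0.1],[0,0,0.07],[0,0,0.07],[0,0,0],[0,0,0]],"spin":[0,0,0,0,0]}'
```

```text
time_s: 9.1
ee_pos: [547.2, -108.5, 77.8]
ee_rot: [179.9, 0.0, 93.0]
force: [-3.2, 2.0, 15.2]
gripper_width: 0.2
gripper_force: 7.5
time_s: 10.0
ee_pos: [546.7, -108.4, 95.8]
ee_rot: [-180.0, -0.0, 93.0]
force: [0.3, 0.0, 0.7]
gripper_width: 0.1
gripper_force: 0.0
time_s: 10.5
ee_pos: [546.8, -108.4, 89.2]
ee_rot: [180.0, 0.0, 93.0]
force: [-2.7, -0.8, 5.5]
gripper_width: 0.4
gripper_force: 2.4
```

```bash
python3 -m jog '{"jaw":[0,0,0,0,0,0,0,0],"slide":[[0,0,-0.8],[0,0,-0.8],[0,0,-0.8],[0.51,0.74,0],[0.51,0.73,0],[0.51,0.73,0],[0.51,0.73,0],[0,0,0]],"spin":[0,0,0,0,0,0,0,0]}'; python3 - <<'E'
from h import *
cv2.imwrite("pics/s2.png",cv2.resize(env.grab_frame("side")[150:330,270:470,::-1],None,fx=3.5,fy=3.3))
E
```

```text
time_s: 11.3
ee_pos: [633.6, -40.7, 159.9]
ee_rot: [179.9, -0.0, 93.2]
force: [-1.0, 0.1, -0.2]
gripper_width: 0.5
gripper_force: 0.0
```

View pics/s2.png

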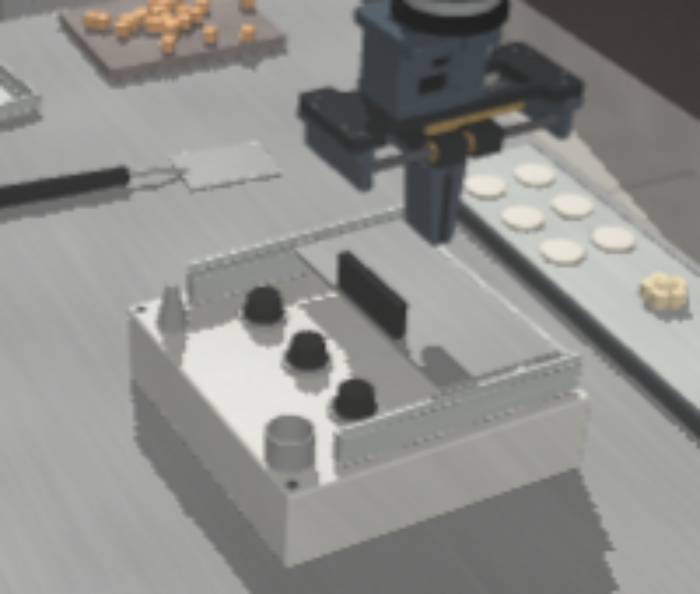

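The fingers hang clear behind the handle (handle at crop (370,295)), and nothing has been disturbed. Descending, then pushing.

```bash
python3 -m jog '{"jaw":[0,0,0,0,0],"slide":[[0,0,0.6],[0,0,0.6],[0,0,0.4],[0,0,0.1],[0,0,0]],"spin":[0,0,0,0,0]}'; python3 -m jog '{"jaw":[0,0,0,0,0,0],"slide":[[0,-0.2,0],[0,-0.2,0],[0,-0.2,0],[0,-0.2,0],[0,0,0],[0,0,0]],"spin":[0,0,0,0,0,0]}'
```

```text
time_s: 11.85
ee_pos: [631.0, -43.0, 109.6]
ee_rot: [-180.0, -0.0, 93.0]
force: [-0.4, -0.6, -0.1]
gripper_width: 0.3
gripper_force: 0.0
time_s: 12.45
ee_pos: [607.4, -43.9, 110.1]
ee_rot: [180.0, 0.0, 93.0]
force: [-0.2, -0.1, 1.0]
gripper_width: 0.5
gripper_force: 0.0
```

```bash
python3 -m jog '{"jaw":[0,0,0,0,0,0,0,0,0,0],"slide":[[0,-0.2,0],[0,-0.2,0],[0,-0.2,0],[0,-0.2,0],[0,-0.2,0],[0,-0.2,0],[0,-0.2,0],[0,-0.2,0],[0,0,0],[0,0,0]],"spin":[0,0,0,0,0,0,0,0,0,0]}';
```

```text
time_s: 13.45
ee_pos: [558.1, -46.2, 109.5]
ee_rot: [-179.8, -0.0, 93.0]
force: [-0.0, -0.1, 0.5]
gripper_width: 0.7
gripper_force: 0.0
```

```bash
python3 - <<'E'
from h import *
cv2.imwrite("pics/s3.png",cv2.resize(env.grab_frame("side")[150:330,270:470,::-1],None,fx=3.5,fy=3.3))
E
```

```text
(no output)
```

View pics/s3.png

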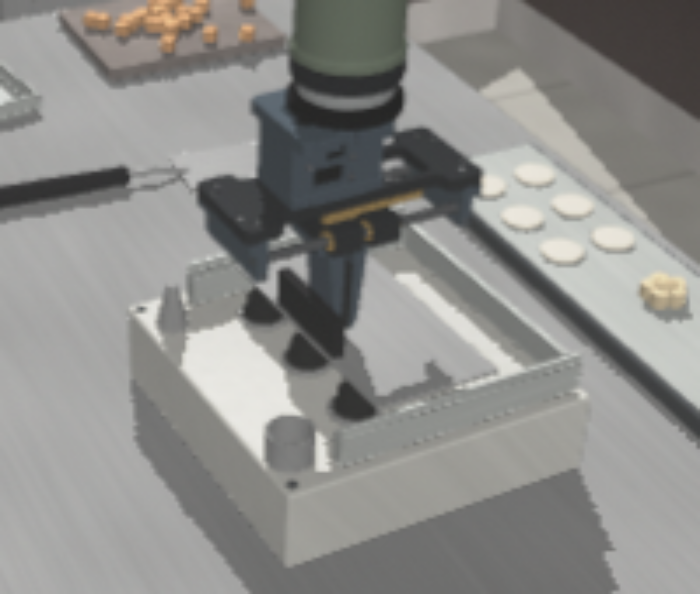

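The shutter is moving: its front edge is now over the boots, with the handle at crop (310,310). Continuing slowly to the stop.

```bash
python3 -m jog '{"jaw":[0,0,0,0,0,0,0],"slide":[[0,-0.15,0],[0,-0.15,0],[0,-0.15,0],[0,-0.1,0],[0,-0.1,0],[0,0,0],[0,0,0]],"spin":[0,0,0,0,0,0,0]}'; python3 -m jog '{"jaw":[0,0,0],"slide":[[0,-0.07,0],[0,-0.07,0],[0,0,0]],"spin":[0,0,0]}'
```

```text
time_s: 14.2
ee_pos: [539.3, -47.5, 109.9]
ee_rot: [-179.9, -0.0, 93.0]
force: [0.6, 0.6, 0.6]
gripper_width: 0.8
gripper_force: 0.3
time_s: 14.5
ee_pos: [535.7, -47.7, 109.9]
ee_rot: [180.0, -0.0, 93.0]
force: [2.0, 0.4, -0.9]
gripper_width: 0.6
gripper_force: 1.1
```

```bash
python3 -m jog '{"jaw":[0,0,0],"slide":[[0,-0.07,0],[0,-0.07,0],[0,0,0]],"spin":[0,0,0]}'
```

```text
time_s: 14.8
ee_pos: [531.3, -48.0, 109.9]
ee_rot: [-180.0, 0.0, 93.0]
force: [2.0, 0.7, -1.3]
gripper_width: 0.7
gripper_force: 1.0
```

```bash
for k in 1; do python3 -m jog '{"jaw":[0,0,0],"slide":[[0,-0.07,0],[0,-0.07,0],[0,0,0]],"spin":[0,0,0]}'; done
```

```text
time_s: 15.1
ee_pos: [528.3, -48.2, 110.0]
ee_rot: [179.9, 0.0, 93.0]
force: [4.0, 1.3, -2.4]
gripper_width: 0.4
gripper_force: 2.4
```

```bash
python3 -m jog '{"jaw":[0,0,0],"slide":[[0,-0.07,0],[0,-0.07,0],[0,0,0]],"spin":[0,0,0]}'
```

```text
time_s: 15.4
ee_pos: [528.3, -48.2, 110.3]
ee_rot: [179.3, 0.0, 93.0]
force: [14.2, 3.3, -8.5]
gripper_width: 0.2
gripper_force: 6.6
```

The arm has hit the stop: the force jumped with no motion. Backing off and lifting clear.

```bash
python3 -m jog '{"jaw":[0,0,0,0,0,0,0,0,0],"slide":[[0,0.2,0],[0,0.4,0],[0,0.2,0],[0,0,-0.8],[0,0,-0.8],[0,0.6,-0.8],[0,0.6,0],[0,0,0],[0,0,0]],"spin":[0,0,0,0,0,0,0,0,0]}'; python3 - <<'E'
from h import *
cv2.imwrite("pics/s4.png",cv2.resize(env.grab_frame("side")[150:330,270:470,::-1],None,fx=3.5,fy=3.3))
E
```

```text
time_s: 16.3
ee_pos: [582.2, -45.2, 181.1]
ee_rot: [-179.8, -0.0, 93.0]
force: [-0.0, -0.3, -0.2]
gripper_width: 0.4
gripper_force: 0.0
```

View pics/s4.png

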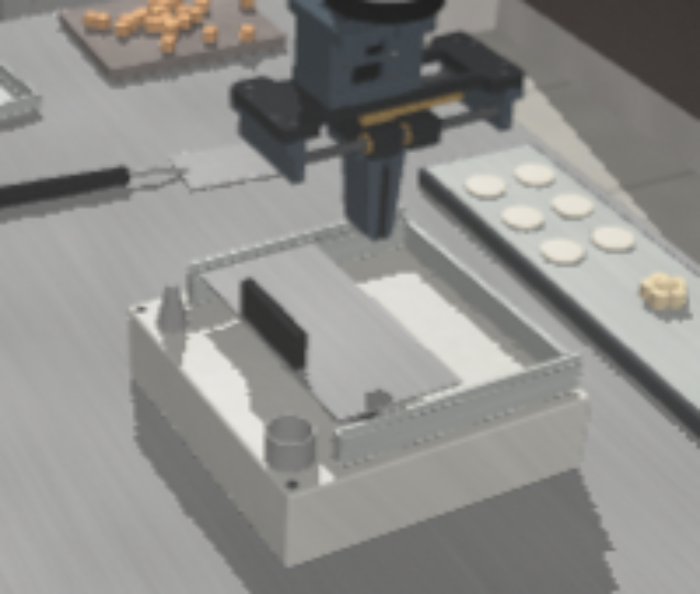

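The shutter covers all three boots with its handle at the front end of the rails (crop (273,325)). The nozzle and cutter stand where they were, and the arm is clear.

```bash
python3 -c "
from workcell import env
print(env.job_done())"
```

```text
the job is handed in; nothing more can be done
None
```

The job is handed in, with no verdict returned: two of the three switches were locked on and I clicked them off (about 15 N at most by the wrist force reading), the third was already off, the shutter is pushed to its stop over them, and nothing else was seen to move.

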